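Hang the orange pry bar on the orange hanger

ROBOT

A 6-joint arm with a two-finger parallel gripper is mounted at the origin on the work surface. World frame = base frame: x ahead of the robot, y to its left, z up, the work surface at z = 0. Lengths are in m, angles in rad, forces in N, time in s.
With the tool pointing down it reaches from about 0.35 to 0.775 m from the base axis. Payload 7.3 kg.
Tool frame: the origin (TCP) lies at the very end of the fingers, on their centre line; the grasp point (between the pads) lies 19 mm behind it; z points along the fingers, y is the line along which they close (so a half turn about z gives the same grasp; the last joint's range is limited). The gripper opens to 92 mm and grips with 3 to 60 N. Pads are 19 mm wide; open, the fingers measure 130 mm over their backs; the gripper's body (75 mm by 190 mm) begins 47 mm behind the grasp point.
Start: joints at [1.184, 0.342, 1.524, -0, 1.275, -0.146], TCP at [0.125, 0.51, 0.227] pointing down, gripper open.
Joint ranges: [-2.53, 2.53], [-0.77, 2.02], [0.04, 2.7], [-1, 4.14], [0.28, 2.66], [-3.11, 3.11]. Speed limits (rad/s): [2.57, 2.57, 3.14, 3.14, 3.14, 3.14].

INTERFACE

Orientations are given as [roll, pitch, yaw] about the fixed x, y, z axes, in that order (R = Rz(yaw) Ry(pitch) Rx(roll)).
In Python, from cell import robot gives the robot as it stands. The module is installed in compiled form; this text tells all that it offers.
- The arm moves only by the tool arm_command, never from a script. Its argument "moves" is a list of rows, each a list of 3 entries, a list of its own where there are three numbers: the shift along the tool's x, y, z in m, then the turn, a rotation vector about the tool's x, y, z in rad, then the finger opening in m, from 0 to 0.0918. In form: [[[dx, dy, dz], [ax, ay, az], claw], ...]. A call has exactly 5 rows; each row is the pose to reach, as a shift and turn from the pose commanded when the call began, along the tool's axes at that moment; what a row does not reach only later rows make up. A row lasts 1/10 s, in which the tool goes at most 50 mm and 8.59 degrees, less where a joint would pass 70% of its speed; a pose out of reach is approached as far as the arm can. A call with a gripper value outside its range is refused whole. The fingers move at their own pace and stop on an object; "squeeze" is the grip in N (left out, the last holds). Time passes only in rows, so rows that repeat a pose let the fingers close, or fill a call up. It gives the time, the measured TCP pose, the force, the opening and the grip force at its end, in the units of the state.
- robot.observe(): the state, without advancing time (a new reading comes with each control period).
- robot.read_camera(name): name is "scene" or "top"; returns the picture (400x640x3 uint8, red, green, blue); there is no depth.
- robot.camera_model(name): a dict with "fx", "fy", "cx", "cy" (pixels), "k1" (the pictures are not rectified: a ray, as slopes to the right and down, at radius r is drawn at 1 + k1 r^2 times it, then the intrinsics apply), "R" (3x3) and "t" (3): a world point X has camera coordinates R X + t. Camera axes: x right, y down, z forward; pixel columns grow to the right and rows downward; lengths in m; the calibration is good to about 2 mm. A picture is of the moment at which its call begins. camera_model takes no time and is no camera call.
- robot.hand_in(): hands the job in; it is judged then, once.
The state is a dict: "time": time; "qpos": joint angles; "qvel": joint speeds; "joint_efforts": joint torques, N m; "tool_pos": TCP position; "tool_rot": TCP orientation; "contact_force": force on the tool from outside, world axes, zero at the start; "torque": the same for the moment, N m; "opening": finger opening in m; "grip_force": force on a finger pad.
Only numpy, scipy, OpenCV 4.12 (cv2) and the standard library are available. Lean on these libraries where they do the work, as an engineer would, in place of code of your own. Each camera call takes 0.05 s, during which the arm holds its last target. There are 200 camera calls.

TASK

Take the orange pry bar out of its black block and hang it by its eye on the peg of the orange hanger stand, the peg through the eye, then let go so that it hangs still with its blade down. Leave the blue pry bar in its block and the little bottle standing where it is.

Things in the scene. Friction and masses are not known exactly. Their poses are not given: they have to be found in the camera images.
- pry_orange: Sizes in mm. Flat bar upright in a slot of a fixed black block 45 high; origin: centre of the 28 eye in its square orange head, 44 wide (y) x 44 high (z) x 8 thick (x = eye axis), z up. Grip the head's flat sides across y. Top 22 above origin; shaft 16 (y) x 6 (x) ends 92 below it, lowest 35 in the slot: draw straight up 40 or more. Both faces alike. 40-85 g.
- orange_peg (a point): Sizes in mm. Middle of the peg of the fixed orange hanger, z 135; peg 8 thick, z up. Dark post (14 thick, orange cap, top z 151) is 45 away along the point's +x; free tip 44 away along -x, 4 higher. Orange base 100 across, 13 high. A hung eye's centre is 10 below the peg's axis. A blue hanger, just as tall, stands over 140 to one side: carry over it.
- pry_blue: The same bar with a blue head, in its own block over 140 mm to one side of the orange one; same size, origin and axes. Leave it.
- bottle: White bottle with green cap, 40 mm across, 90 mm tall, loose, standing beyond the blocks. Origin: centre of its underside, z up. Leave it standing.
Things that resemble listed ones, but are neither listed nor needed, are in the scene too. Of the things that look like the pry_orange, the smaller one is meant. What is shaped like the part that bears orange_peg but white is not meant.

How it is judged:
By the outcome, as a careful person would: the job done as asked, in the order asked, and still so for the second after the job is handed in, with the robot touching nothing.
It also fails if it takes over 45 s, if anything falls off the work surface, if the arm or the gripper's body presses on something with over 40 N, if the wrist force passes 120 N, or if a joint passes its speed limit or range.

## Working session

There is one attempt and no reset: what is moved stays moved. The work goes in short steps, Python scripts to look and compute and a tool call to move; the robot and the scene stay as the last step left them, time stands still between calls to the robot, and variables do not carry over. Pictures are saved under pics/ and viewed, at most 10 in all, crops included, and the job is handed in when it is done.

Besides the shell and the picture viewer there is one more tool, called after "Request:" as name(argument=value, ...), one argument or row to a line, values as JSON. arm_command: Moves the arm, as the interface text tells. Its arguments: {"type":"object","properties":{"moves":{"type":"array"},"squeeze":{"type":"number"}},"required":["moves"]}

```bash
mkdir -p pics
python3 - <<'E'
from cell import robot
import cv2,numpy as np
for n in("scene","top"):
    im=robot.read_camera(n); cv2.imwrite(f"pics/{n}0.png",im[:,:,::-1]); m=robot.camera_model(n)
    print(n,{k:np.round(v,4).tolist() for k,v in m.items()})
s=robot.observe(); print(s["time"],s["tool_pos"],s["tool_rot"])
E
```

```text
scene {'fx': 361.0334, 'fy': 361.0334, 'cx': 317.971, 'cy': 197.7602, 'k1': -0.079, 'R': [[0.6021, 0.7981, -0.0224], [0.4522, -0.364, -0.8143], [-0.658, 0.4801, -0.58]], 't': [-0.3443, -0.1847, 1.2821]}
top {'fx': 375.5847, 'fy': 375.5847, 'cx': 318.7304, 'cy': 196.224, 'k1': -0.0595, 'R': [[0.0253, -0.9995, 0.0185], [-0.9965, -0.0267, -0.0793], [0.0798, -0.0164, -0.9967]], 't': [-0.0267, 0.6331, 0.8617]}
0.1 [0.12502622 0.50951301 0.22611193] [-3.14020931e+00 -1.87978648e-04  2.90085660e+00]
```

View pics/scene0.png

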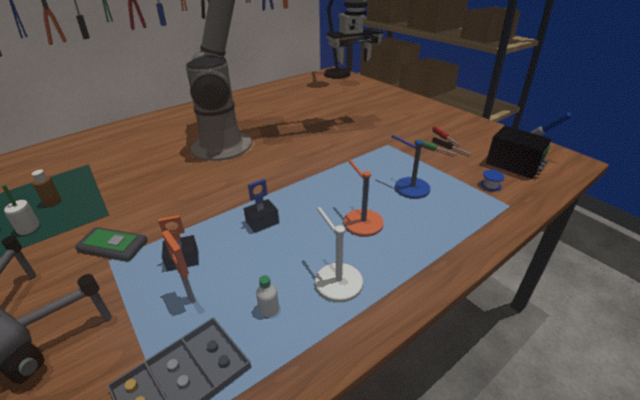

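View pics/top0.png

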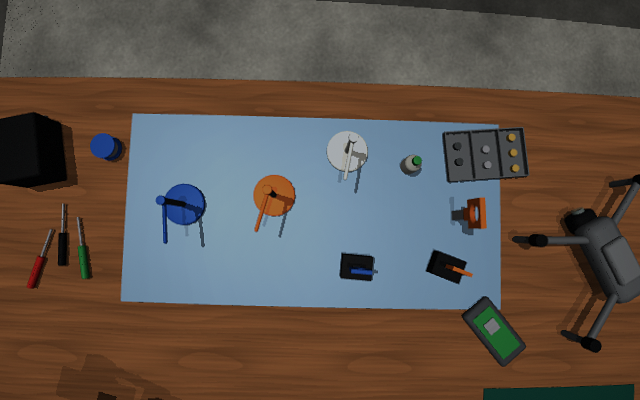

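The scene view shows the small orange bar in its block near (175,235), partly behind the larger orange bar (175,250). The orange hanger is at (364,200). In the top view the bar is at (455,268) and the orange hanger at (272,197). Next I'll enlarge the parts that matter.

```bash
cat > h.py <<'E'
import cv2,numpy as np
from cell import robot
def ray(n,uv):
    m=robot.camera_model(n); d=np.array([(uv[0]-m["cx"])/m["fx"],(uv[1]-m["cy"])/m["fy"]])
    s=d.copy()
    for _ in range(20): s=d/(1+m["k1"]*(s@s))
    R=np.array(m["R"]);t=np.array(m["t"]); v=R.T@np.r_[s,1]
    return -R.T@t, v/np.linalg.norm(v)
def tri(a,b):
    (c1,d1),(c2,d2)=ray("scene",a),ray("top",b)
    A=np.c_[d1,-d2]; k=np.linalg.lstsq(A,c2-c1,rcond=None)[0]
    p,q=c1+k[0]*d1,c2+k[1]*d2
    return (p+q)/2,np.linalg.norm(p-q)
def plane(n,uv,z):
    c,d=ray(n,uv); return c+d*(z-c[2])/d[2]
def proj(n,X):
    m=robot.camera_model(n); c=np.array(m["R"])@X+np.array(m["t"]); s=c[:2]/c[2]; s=s*(1+m["k1"]*(s@s))
    return s*m["fx"]+[m["cx"],m["cy"]]
E
python3 - <<'E'
import cv2,numpy as np
def c(f,x,y,w=80,h=60): return cv2.resize(cv2.imread(f)[y:y+h,x:x+w],(400,300),interpolation=cv2.INTER_CUBIC)
a=np.vstack([np.hstack([c("pics/scene0.png",140,205),c("pics/scene0.png",325,155,107,80)]),np.hstack([c("pics/top0.png",415,235),c("pics/top0.png",235,175)])])
cv2.imwrite("pics/m1.png",a)
for n in("scene","top"):
    im=cv2.imread(f"pics/{n}0.png");h=cv2.cvtColor(im,cv2.COLOR_BGR2HSV)
    m=cv2.inRange(h,(3,150,90),(14,255,255))
    k,l,s,ct=cv2.connectedComponentsWithStats(m)
    for i in range(1,k):
        if s[i,4]>25:
            r=cv2.minAreaRect(np.argwhere(l==i)[:,::-1].astype(np.float32)); print(n,s[i],ct[i].round(1),np.round(cv2.boxPoints(r),1).tolist())
E
```

```text
scene [349 159  21  17  44] [360.1 169.8] [[345.79998779296875, 163.60000610351562], [349.0, 159.0], [369.8999938964844, 173.6999969482422], [366.70001220703125, 178.3000030517578]]
scene [347 210  14  10 100] [354.3 215. ] [[347.0, 210.0], [360.0, 210.0], [360.0, 219.0], [347.0, 219.0]]
scene [347 211  35  23 423] [367.8 224.1] [[347.0, 226.0], [372.3999938964844, 206.89999389648438], [385.3999938964844, 224.1999969482422], [360.0, 243.3000030517578]]
scene [158 215  22   7  82] [168.3 218.1] [[157.5, 218.3000030517578], [178.8000030517578, 214.0], [179.5, 217.6999969482422], [158.1999969482422, 222.0]]
scene [162 229  18  22 179] [170.4 239.3] [[160.60000610351562, 231.89999389648438], [169.1999969482422, 226.1999969482422], [182.39999389648438, 246.10000610351562], [173.8000030517578, 251.8000030517578]]
top [    0    77   640   323 99789] [304.4 256.2] [[-0.0, 77.0], [639.0, 77.0], [639.0, 399.0], [0.0, 399.0]]
top [ 254  175   41   56 1322] [273.3 196. ] [[253.1999969482422, 175.5], [293.5, 174.1999969482422], [295.20001220703125, 228.8000030517578], [255.0, 230.10000610351562]]
[... 857 characters left out ...]
.8999938964844], [611.2000122070312, 313.1000061035156]]
top [578 299  28  37 330] [590.6 317.6] [[576.2999877929688, 333.3999938964844], [598.0, 295.8999938964844], [605.5999755859375, 300.29998779296875], [583.9000244140625, 337.79998779296875]]
top [598 316  42  20 640] [620.8 325.8] [[597.2000122070312, 317.5], [639.0, 315.70001220703125], [639.7999877929688, 333.70001220703125], [598.0, 335.5]]
top [115 377  29  23 201] [131.7 387.7] [[110.69999694824219, 388.1000061035156], [116.5999984741211, 375.6000061035156], [144.89999389648438, 388.70001220703125], [139.0, 401.29998779296875]]
top [634 384   6  16  69] [636.8 391.6] [[634.0, 384.0], [639.0, 384.0], [639.0, 399.0], [634.0, 399.0]]
```

View pics/m1.png

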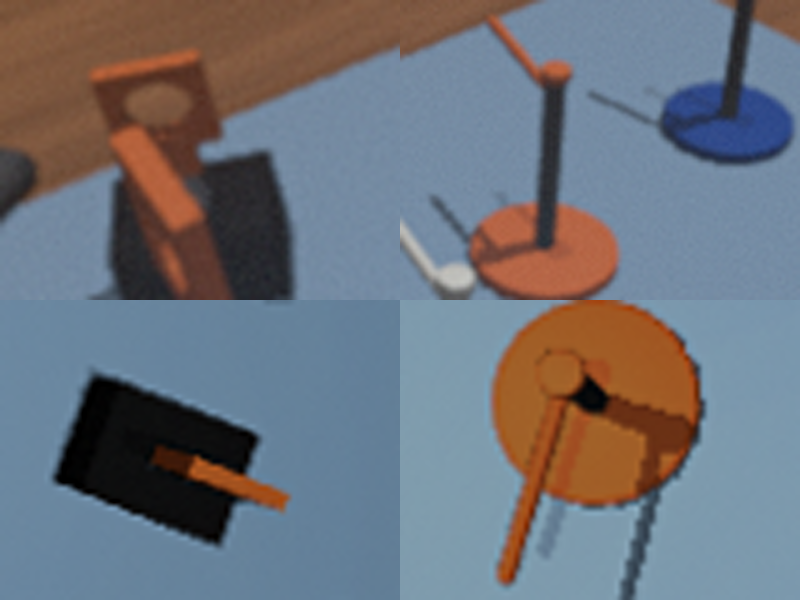

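The crops show the small bar's head with its eye at scene (171,226), and its top edge in the top view from (453,268) to (472,275). The peg tip is at scene (349.6,160.4) and top (256.4,230.4). The hanger's cap is at scene (366.5,173) and top (267,189).

Run:
```python
from h import *
np.set_printoptions(precision=4,suppress=True)
for nm,a,b in [("barL",(158.6,219.8),(472.4,275.4)),("barR",(179.6,216.4),(453,268.4)),("barMid",(169.2,218),(462.6,272.2)),("tip",(349.9,160.8),(256.6,230)),("cap",(366.7,173),(267.2,189))]:
    p,e=tri(a,b); print(nm,p,e)
print("ends on z plane",plane("top",(472.4,275.4),.1275),plane("top",(453,268.4),.1275))
p=plane("top",(256.6,230),.139);q=plane("top",(267.2,189),.151);print(p,q)
# others: blue head, blue cap, block tops
print("blue cap",plane("top",(160,201),.151),"white",plane("top",(352,140),.15),"bottle cap",plane("top",(418,160),.09),"big orange",plane("top",(482,213),.15))
print("base",plane("top",(273.5,196),.013))
r=robot.observe();print(r["qpos"],r["contact_force"])
```

```text
barL [ 0.4676 -0.3349  0.1262] 0.0011502134514107221
barR [ 0.4812 -0.2943  0.1237] 0.0005989315540222364
barMid [ 0.4738 -0.3144  0.1247] 0.000997378134906146
tip [0.5523 0.1171 0.1399] 0.0012042635483451485
cap [0.6351 0.0963 0.1522] 0.0006347641458546181
ends on z plane [ 0.4675 -0.3349  0.1275] [ 0.4815 -0.2931  0.1275]
[0.5519 0.1168 0.139 ] [0.6354 0.0967 0.151 ]
blue cap [0.6051 0.3139 0.151 ] white [ 0.7416 -0.0737  0.15  ] bottle cap [ 0.7152 -0.2282  0.09  ] big orange [ 0.5979 -0.3456  0.15  ]
base [0.6322 0.0978 0.013 ]
[ 1.184   0.3426  1.5249 -0.      1.2754 -0.146 ] [-0.6157 -0.8878  0.5254]
```

Request:
arm_command(
  moves=[
    [[-0.036, -0.023, -0.005], [0, 0, 0], 0.09],
    [[-0.072, -0.046, -0.01], [0, 0, 0], 0.09],
    [[-0.108, -0.069, -0.015], [0, 0, 0], 0.09],
    [[-0.144, -0.092, -0.02], [0, 0, 0], 0.09],
    [[-0.18, -0.115, -0.025], [0, 0, 0], 0.09],
  ],
)

```text
time: 0.6
tool_pos: [0.2733, 0.3538, 0.2517]
tool_rot: [-3.141, -0.0, 2.901]
contact_force: [0.4, 0.9, 0.4]
opening: 0.0901
grip_force: 0.0
```

Request:
arm_command(
  moves=[
    [[-0.036, -0.023, 0], [0, 0, 0], 0.09],
    [[-0.072, -0.046, 0], [0, 0, 0], 0.09],
    [[-0.108, -0.069, 0], [0, 0, 0], 0.09],
    [[-0.144, -0.092, 0], [0, 0, 0], 0.09],
    [[-0.18, -0.115, 0], [0, 0, 0], 0.09],
  ],
)

```text
time: 1.1
tool_pos: [0.4207, 0.1991, 0.2515]
tool_rot: [-3.142, -0.0, 2.901]
contact_force: [0.8, 0.1, 0.2]
opening: 0.09
grip_force: 0.0
```

Request:
arm_command(
  moves=[
    [[-0.016, -0.045, 0], [0, 0, 0], 0.09],
    [[-0.032, -0.09, 0], [0, 0, 0], 0.09],
    [[-0.048, -0.135, 0], [0, 0, 0], 0.09],
    [[-0.064, -0.18, 0], [0, 0, 0], 0.09],
    [[-0.08, -0.225, 0], [0, 0, 0], 0.09],
  ],
)

```text
time: 1.6
tool_pos: [0.4436, -0.0388, 0.2516]
tool_rot: [3.141, -0.0, 2.901]
contact_force: [0.7, 0.9, -0.7]
opening: 0.0901
grip_force: 0.0
```

Request:
arm_command(
  moves=[
    [[-0.016, -0.045, 0], [0, 0, 0], 0.09],
    [[-0.032, -0.09, 0], [0, 0, 0], 0.09],
    [[-0.048, -0.135, 0], [0, 0, 0], 0.09],
    [[-0.064, -0.18, 0], [0, 0, 0], 0.09],
    [[-0.08, -0.225, 0], [0, 0, 0], 0.09],
  ],
)

```text
time: 2.1
tool_pos: [0.4677, -0.2764, 0.2514]
tool_rot: [3.141, -0.001, 2.9]
contact_force: [0.1, 0.0, 1.2]
opening: 0.09
grip_force: 0.0
```

Request:
arm_command(
  moves=[
    [[-0.007, -0.018, 0], [0, 0, 0.04], 0.09],
    [[-0.0144, -0.0357, 0], [0, 0, 0.082], 0.09],
    [[-0.0144, -0.0357, 0], [0, 0, 0.082], 0.09],
    [[-0.0144, -0.0357, 0.03], [0, 0, 0.082], 0.09],
    [[-0.0144, -0.0357, 0.06], [0, 0, 0.082], 0.09],
  ],
)

```text
time: 2.6
tool_pos: [0.4737, -0.3121, 0.1914]
tool_rot: [-3.141, 0.001, 2.82]
contact_force: [-0.4, 0.5, 0.3]
opening: 0.0896
grip_force: 0.0
```

Run:
```python
from h import *
a,b=robot.read_camera("scene"),robot.read_camera("top")
c=lambda i,x,y:cv2.resize(i[y:y+120,x:x+160,::-1],(400,300),interpolation=cv2.INTER_CUBIC)
cv2.imwrite("pics/m2.png",np.hstack([c(a,100,150),c(b,380,190)]))
s=robot.observe();print(s["time"],s["tool_pos"],s["tool_rot"],s["qpos"])
```

```text
2.7 [ 0.47152487 -0.31004897  0.18777989] [ 3.13785602 -0.0081794   2.82008978] [-7.17626223e-01  4.51156792e-01  1.46599816e+00  3.08761008e-04
  1.23342547e+00 -1.96700791e+00]
```

View pics/m2.png

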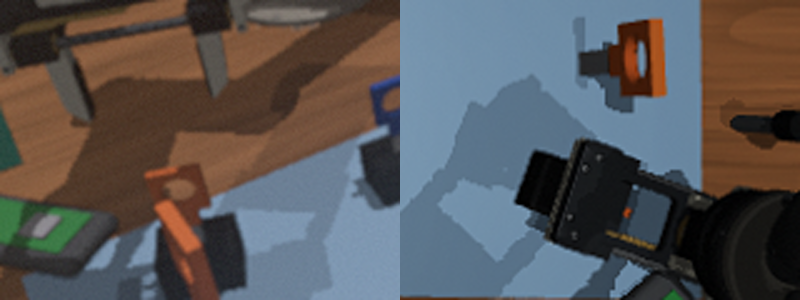

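The scene crop shows the open fingers high above the orange head, at crop (180,185), with one on each side. The top crop shows the gripper over the block. The pose shifted slightly, so I'll hold still and check it.

Request:
arm_command(
  moves=[
    [[0, 0, 0], [0, 0, 0], 0.09],
    [[0, 0, 0], [0, 0, 0], 0.09],
    [[0, 0, 0], [0, 0, 0], 0.09],
    [[0, 0, 0], [0, 0, 0], 0.09],
    [[0, 0, 0], [0, 0, 0], 0.09],
  ],
)

```text
time: 3.2
tool_pos: [0.4737, -0.3127, 0.1924]
tool_rot: [-3.141, 0.001, 2.819]
contact_force: [0.0, 0.7, -0.4]
opening: 0.09
grip_force: 0.0
```

Run:
```python
from h import *
s=robot.observe();print(s)
R=cv2.Rodrigues(np.array([0,0,s["tool_rot"][2]]))[0]@np.diag([1,-1,-1.])
print(R.T@(np.array([.4745,-.3143,.085])-s["tool_pos"]))
```

```text
{'time': 3.2, 'qpos': array([-7.18593245e-01,  4.47311098e-01,  1.45890487e+00,  1.08988608e-04,
        1.23422314e+00, -1.96670561e+00]), 'qvel': array([ 0.00069329,  0.00458047,  0.00458953, -0.00182792, -0.00192767,
       -0.00079766]), 'joint_efforts': array([ 3.30992381e-02, -4.81772089e+01, -2.40617681e+01, -5.97132859e-02,
        5.94701618e-02, -5.92337965e-04]), 'tool_pos': array([ 0.47369936, -0.31274862,  0.19235606]), 'tool_rot': array([-3.14124275e+00,  1.10400531e-03,  2.81887295e+00]), 'contact_force': array([ 0.023641  ,  0.66167614, -0.44497965]), 'torque': array([-0.02383199,  0.04644498, -0.00872484]), 'grip_force': 0.0, 'opening': 0.08999766820819}
[-0.00125132 -0.00121737  0.10735606]
```

Request:
arm_command(
  moves=[
    [[-0.001, -0.001, 0.025], [0, 0, 0], 0.09],
    [[-0.001, -0.001, 0.05], [0, 0, 0], 0.09],
    [[-0.001, -0.001, 0.075], [0, 0, 0], 0.09],
    [[-0.001, -0.001, 0.095], [0, 0, 0], 0.09],
    [[-0.001, -0.001, 0.107], [0, 0, 0], 0.075],
  ],
)

```text
time: 3.7
tool_pos: [0.4736, -0.3135, 0.0832]
tool_rot: [3.141, -0.002, 2.819]
contact_force: [-0.6, 0.4, 0.2]
opening: 0.0856
grip_force: 0.0
```

Request:
arm_command(
  moves=[
    [[0, 0, 0], [0, 0, 0], 0.06],
    [[0, 0, 0], [0, 0, 0], 0.05],
    [[0, 0, 0], [0, 0, 0], 0.04],
    [[0, 0, 0], [0, 0, 0], 0.03],
    [[0, 0, 0], [0, 0, 0], 0.03],
  ],
  squeeze=15,
)

```text
time: 4.2
tool_pos: [0.4744, -0.3141, 0.0855]
tool_rot: [-3.141, 0.001, 2.819]
contact_force: [0.1, 0.1, 0.4]
opening: 0.0465
grip_force: 0.0
```

Request:
arm_command(
  moves=[
    [[0, 0, 0], [0, 0, 0], 0.03],
    [[0, 0, 0], [0, 0, 0], 0.03],
    [[0, 0, 0], [0, 0, 0], 0.03],
    [[0, 0, 0], [0, 0, 0], 0.03],
    [[0, 0, 0], [0, 0, 0], 0.03],
  ],
  squeeze=20,
)

```text
time: 4.7
tool_pos: [0.4744, -0.3141, 0.0853]
tool_rot: [-3.141, 0.001, 2.819]
contact_force: [-1.5, -0.1, 5.4]
opening: 0.0439
grip_force: 20.0
```

Request:
arm_command(
  moves=[
    [[0, 0, -0.008], [0, 0, 0], 0.03],
    [[0, 0, -0.018], [0, 0, 0], 0.03],
    [[0, 0, -0.028], [0, 0, 0], 0.03],
    [[0, 0, -0.038], [0, 0, 0], 0.03],
    [[0, 0, -0.048], [0, 0, 0], 0.03],
  ],
)

```text
time: 5.2
tool_pos: [0.4742, -0.3139, 0.1338]
tool_rot: [-3.141, 0.0, 2.819]
contact_force: [0.3, -0.6, -1.1]
opening: 0.0439
grip_force: 20.0
```

Request:
arm_command(
  moves=[
    [[0, 0, -0.03], [0, 0, 0], 0.03],
    [[0, 0, -0.06], [0, 0, 0], 0.03],
    [[0, 0, -0.09], [0, 0, 0], 0.03],
    [[0, 0, -0.115], [0, 0, 0], 0.03],
    [[0, 0, -0.126], [0, 0, 0], 0.03],
  ],
)

```text
time: 5.7
tool_pos: [0.4747, -0.3144, 0.2619]
tool_rot: [-3.14, 0.004, 2.819]
contact_force: [-0.4, -0.9, -1.3]
opening: 0.0439
grip_force: 20.0
```

Run:
```python
from h import *
a,b=robot.read_camera("scene"),robot.read_camera("top")
c=lambda i,x,y:cv2.resize(i[y:y+120,x:x+160,::-1],(400,300),interpolation=cv2.INTER_CUBIC)
cv2.imwrite("pics/m3.png",np.hstack([c(a,90,110),c(b,380,190)]))
s=robot.observe();print(s["time"],s["tool_pos"],s["tool_rot"])
R=cv2.Rodrigues(np.array([0,0,s["tool_rot"][2]]))[0]@np.diag([1,-1,-1.])
u=np.array([.972,-.236,0]); mid=np.array([.593,.107,.259])
print(mid-u*.1, R.T@(mid-u*.1-s["tool_pos"]))
```

```text
5.8 [ 0.47456614 -0.31425546  0.26035072] [-3.14041488e+00  3.07539954e-03  2.81879962e+00]
[0.4958 0.1306 0.259 ] [0.12097833 0.4286158  0.00135072]
```

View pics/m3.png

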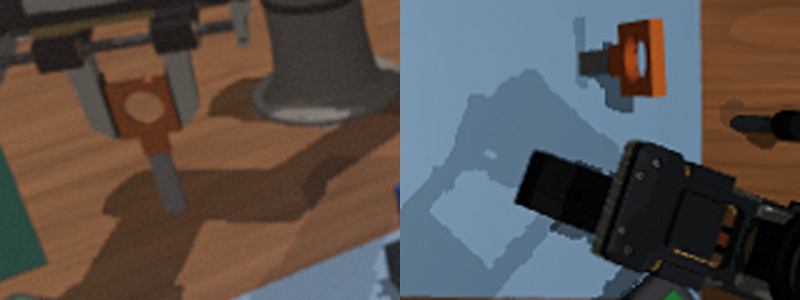

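The bar is held upright between the fingers, with the eye at crop (145,105). I'll carry it to a point in front of the peg tip.

Request:
arm_command(
  moves=[
    [[0.012, 0.043, 0], [0, 0, 0], 0.03],
    [[0.024, 0.086, 0], [0, 0, 0], 0.03],
    [[0.036, 0.129, 0], [0, 0, 0], 0.03],
    [[0.048, 0.172, 0], [0, 0, 0], 0.03],
    [[0.06, 0.215, 0], [0, 0, 0], 0.03],
  ],
)

```text
time: 6.3
tool_pos: [0.4845, -0.0891, 0.257]
tool_rot: [3.141, -0.003, 2.818]
contact_force: [0.8, -0.1, -0.2]
opening: 0.044
grip_force: 20.0
```

Request:
arm_command(
  moves=[
    [[0.012, 0.043, 0], [0, 0, -0.02], 0.03],
    [[0.024, 0.086, 0], [0, 0, -0.04], 0.03],
    [[0.036, 0.129, 0], [0, 0, -0.06], 0.03],
    [[0.049, 0.172, 0], [0, 0, -0.085], 0.03],
    [[0.061, 0.2135, 0], [0, 0, -0.085], 0.03],
  ],
)

```text
time: 6.8
tool_pos: [0.4942, 0.1327, 0.2571]
tool_rot: [-3.141, -0.003, 2.905]
contact_force: [1.1, -0.5, 0.5]
opening: 0.0436
grip_force: 20.0
```

Request:
arm_command(
  moves=[
    [[0, 0, 0.02], [0, 0, 0], 0.03],
    [[0, 0, 0.05], [0, 0, 0], 0.03],
    [[0, 0, 0.08], [0, 0, 0], 0.03],
    [[0, 0, 0.11], [0, 0, 0], 0.03],
    [[0, 0, 0.1395], [0, 0, 0], 0.03],
  ],
)

```text
time: 7.3
tool_pos: [0.4939, 0.1308, 0.1165]
tool_rot: [-3.141, -0.003, 2.904]
contact_force: [0.8, 0.0, 0.3]
opening: 0.044
grip_force: 20.0
```

Request:
arm_command(
  moves=[
    [[0, 0, 0], [0, 0, 0], 0.03],
    [[0, 0, 0], [0, 0, 0], 0.03],
    [[0, 0, 0], [0, 0, 0], 0.03],
    [[0, 0, 0], [0, 0, 0], 0.03],
    [[0, 0, 0], [0, 0, 0], 0.03],
  ],
)

```text
time: 7.8
tool_pos: [0.4959, 0.1309, 0.1203]
tool_rot: [3.141, 0.002, 2.904]
contact_force: [-0.2, -0.2, -0.4]
opening: 0.0438
grip_force: 20.0
```

Run:
```python
from h import *
a,b=robot.read_camera("scene"),robot.read_camera("top")
c=lambda i,x,y:cv2.resize(i[y:y+90,x:x+120,::-1],(400,300),interpolation=cv2.INTER_CUBIC)
cv2.imwrite("pics/scene4.png",a[:,:,::-1]);cv2.imwrite("pics/m4.png",np.hstack([c(a,290,120),c(b,200,170)]))
s=robot.observe();print(s["time"],s["tool_pos"],s["tool_rot"],s["contact_force"])
u=np.array([.972,-.236,0]); e=s["tool_pos"]+[0,0,.0165]
print("eye px predicted",proj("scene",e),"tip px",proj("scene",np.array([.552,.1168,.139])))
```

```text
7.9 [0.49563502 0.13091028 0.11993466] [3.14104339e+00 1.32034103e-03 2.90379349e+00] [-0.00571227  0.03966352 -0.7073    ]
eye px predicted [339.26777891 151.97905496] tip px [349.46833125 161.15276932]
```

View pics/m4.png

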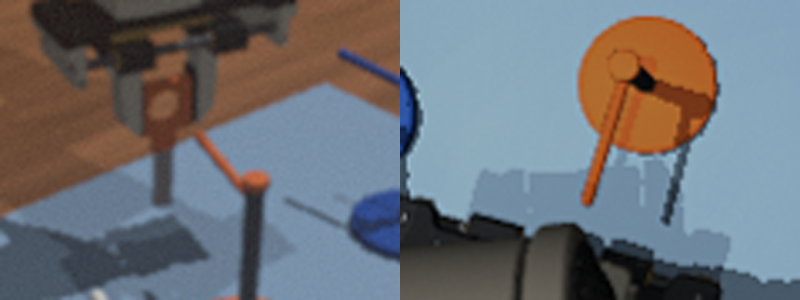

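The eye shows at scene (339,151), matching the prediction, and it lines up with the peg tip at (349.5,161). I'll slide it onto the peg.

Request:
arm_command(
  moves=[
    [[-0.012, 0, 0], [0, 0, 0], 0.03],
    [[-0.025, 0, 0], [0, 0, 0], 0.03],
    [[-0.037, 0, 0], [0, 0, 0], 0.03],
    [[-0.049, 0, 0], [0, 0, 0], 0.03],
    [[-0.06, 0, 0], [0, 0, 0], 0.03],
  ],
)

```text
time: 8.4
tool_pos: [0.555, 0.1163, 0.1193]
tool_rot: [3.141, 0.001, 2.904]
contact_force: [1.0, -0.1, -0.9]
opening: 0.0436
grip_force: 20.0
```

Request:
arm_command(
  moves=[
    [[-0.01, 0, 0], [0, 0, 0], 0.03],
    [[-0.02, 0, 0.001], [0, 0, 0], 0.03],
    [[-0.03, 0, 0.002], [0, 0, 0], 0.03],
    [[-0.04, 0, 0.002], [0, 0, 0], 0.03],
    [[-0.04, 0, 0.002], [0, 0, 0], 0.03],
  ],
)

```text
time: 8.9
tool_pos: [0.5937, 0.1069, 0.117]
tool_rot: [3.141, 0.001, 2.903]
contact_force: [-0.3, 0.5, 0.2]
opening: 0.0441
grip_force: 20.0
```

Run:
```python
from h import *
a,b=robot.read_camera("scene"),robot.read_camera("top")
c=lambda i,x,y:cv2.resize(i[y:y+60,x:x+80,::-1],(800,600),interpolation=cv2.INTER_CUBIC)
cv2.imwrite("pics/m5.png",c(a,325,140))
s=robot.observe();print(s["time"],s["tool_pos"],s["tool_rot"],s["contact_force"])
```

```text
9.0 [0.59235661 0.10728203 0.11699982] [-3.14157326e+00 -6.33622017e-04  2.90363176e+00] [-0.81478938 -0.42756798 -0.83789202]
```

View pics/m5.png

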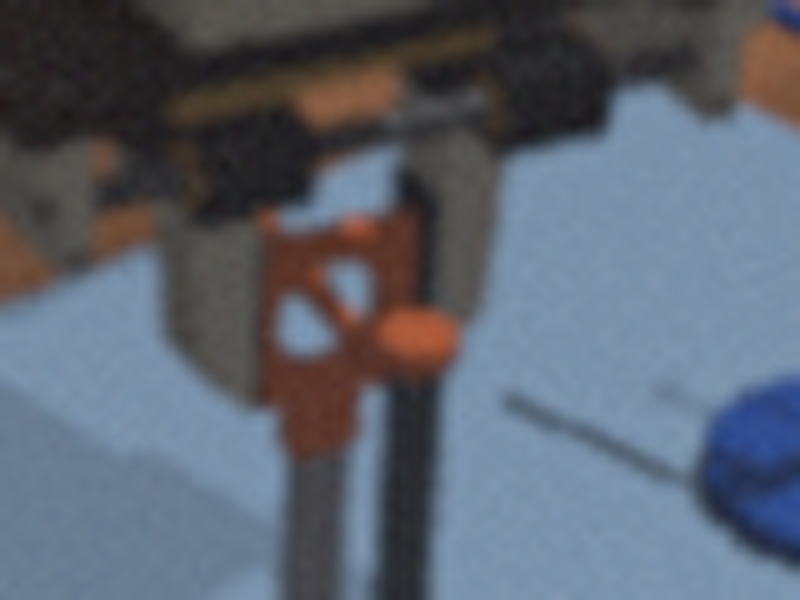

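The peg runs through the eye, from the cap at crop (415,340) up into the eye at (325,310). Next I'll lower the bar until it bears on the peg.

Request:
arm_command(
  moves=[
    [[0, 0, 0.003], [0, 0, 0], 0.03],
    [[0, 0, 0.006], [0, 0, 0], 0.03],
    [[0, 0, 0.008], [0, 0, 0], 0.03],
    [[0, 0, 0.008], [0, 0, 0], 0.03],
    [[0, 0, 0.008], [0, 0, 0], 0.03],
  ],
  squeeze=10,
)

```text
time: 9.5
tool_pos: [0.5924, 0.1074, 0.1092]
tool_rot: [3.141, -0.0, 2.904]
contact_force: [0.4, 0.1, -0.9]
opening: 0.0441
grip_force: 10.0
```

Request:
arm_command(
  moves=[
    [[0, 0, 0.001], [0, 0, 0], 0.03],
    [[0, 0, 0.001], [0, 0, 0], 0.03],
    [[0, 0, 0.002], [0, 0, 0], 0.03],
    [[0, 0, 0.002], [0, 0, 0], 0.03],
    [[0, 0, 0.002], [0, 0, 0], 0.03],
  ],
  squeeze=5,
)

```text
time: 10.0
tool_pos: [0.5928, 0.1074, 0.1079]
tool_rot: [3.141, 0.001, 2.904]
contact_force: [-1.4, 0.3, 6.4]
opening: 0.044
grip_force: 5.0
```

It's in contact with the peg (6 N). I'll release gently.

Request:
arm_command(
  moves=[
    [[0, 0, 0], [0, 0, 0], 0.045],
    [[0, 0, 0], [0, 0, 0], 0.047],
    [[0, 0, 0], [0, 0, 0], 0.05],
    [[0, 0, 0], [0, 0, 0], 0.055],
    [[0, 0, 0], [0, 0, 0], 0.06],
  ],
)

```text
time: 10.5
tool_pos: [0.5924, 0.1073, 0.1071]
tool_rot: [-3.142, -0.0, 2.904]
contact_force: [0.3, 0.1, -1.0]
opening: 0.0582
grip_force: 0.0
```

Request:
arm_command(
  moves=[
    [[0, 0, 0], [0, 0, 0], 0.065],
    [[0, 0, 0], [0, 0, 0], 0.07],
    [[0, 0, 0], [0, 0, 0], 0.08],
    [[0, 0, 0], [0, 0, 0], 0.08],
    [[0, 0, 0], [0, 0, 0], 0.08],
  ],
)

```text
time: 11.0
tool_pos: [0.5925, 0.1073, 0.1072]
tool_rot: [3.142, 0.0, 2.904]
contact_force: [-0.0, -0.2, -0.0]
opening: 0.0796
grip_force: 0.0
```

Request:
arm_command(
  moves=[
    [[0, 0, -0.015], [0, 0, 0], 0.08],
    [[0, 0, -0.035], [0, 0, 0], 0.08],
    [[0, 0, -0.06], [0, 0, 0], 0.08],
    [[0, 0, -0.09], [0, 0, 0], 0.08],
    [[0, 0, -0.12], [0, 0, 0], 0.08],
  ],
)

```text
time: 11.5
tool_pos: [0.5923, 0.1073, 0.2282]
tool_rot: [-3.142, -0.0, 2.904]
contact_force: [-0.1, 0.1, -0.1]
opening: 0.08
grip_force: 0.0
```

Request:
arm_command(
  moves=[
    [[0, 0, 0], [0, 0, 0], 0.08],
    [[0.03, 0, -0.01], [0, 0, 0], 0.08],
    [[0.06, 0, -0.02], [0, 0, 0], 0.08],
    [[0.09, 0, -0.02], [0, 0, 0], 0.08],
    [[0.12, 0, -0.02], [0, 0, 0], 0.08],
  ],
)

```text
time: 12.0
tool_pos: [0.4745, 0.1357, 0.2467]
tool_rot: [3.142, -0.0, 2.904]
contact_force: [-0.2, 0.5, 1.0]
opening: 0.0804
grip_force: 0.0
```

Run:
```python
from h import *
a,b=robot.read_camera("scene"),robot.read_camera("top")
c=lambda i,x,y:cv2.resize(i[y:y+90,x:x+120,::-1],(400,300),interpolation=cv2.INTER_CUBIC)
cv2.imwrite("pics/m6.png",np.vstack([np.hstack([c(a,300,130),c(b,200,170)]),np.hstack([cv2.resize(x[:,:,::-1],(400,250)) for x in (a,b)])]))
s=robot.observe();print(s["time"],s["tool_pos"],s["contact_force"])
```

```text
12.1 [0.47259882 0.13633634 0.24697905] [ 0.2255287  -1.18391093 -0.524808  ]
```

View pics/m6.png

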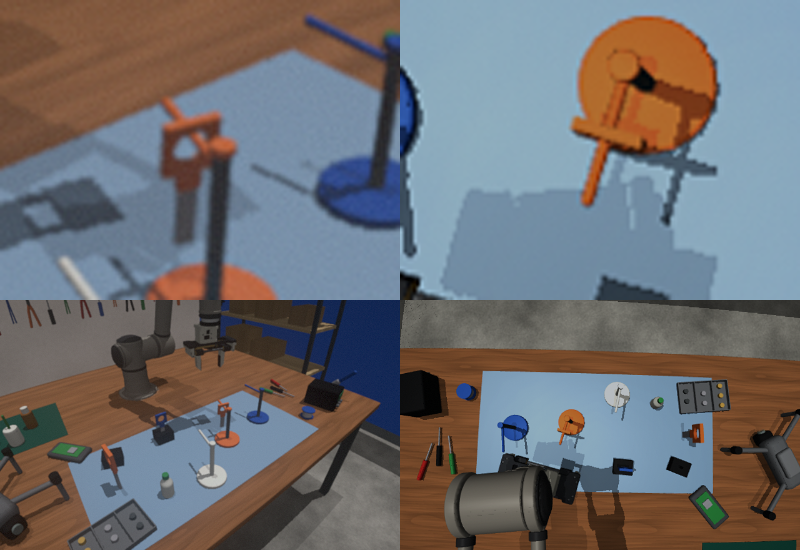

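The bar hangs on the orange peg with its blade down (scene crop (190,170)). The bottle still stands and the blue bar is in its block. I'll let any swing die out and check that it's still.

Request:
arm_command(
  moves=[
    [[0, 0, 0], [0, 0, 0], 0.08],
    [[0, 0, 0], [0, 0, 0], 0.08],
    [[0, 0, 0], [0, 0, 0], 0.08],
    [[0, 0, 0], [0, 0, 0], 0.08],
    [[0, 0, 0], [0, 0, 0], 0.08],
  ],
)

```text
time: 12.6
tool_pos: [0.4762, 0.1354, 0.2469]
tool_rot: [-3.142, -0.0, 2.903]
contact_force: [-0.1, -0.3, -0.0]
opening: 0.0799
grip_force: 0.0
```

Request:
arm_command(
  moves=[
    [[0, 0, 0], [0, 0, 0], 0.08],
    [[0, 0, 0], [0, 0, 0], 0.08],
    [[0, 0, 0], [0, 0, 0], 0.08],
    [[0, 0, 0], [0, 0, 0], 0.08],
    [[0, 0, 0], [0, 0, 0], 0.08],
  ],
)

```text
time: 13.1
tool_pos: [0.4759, 0.1356, 0.2473]
tool_rot: [3.141, 0.0, 2.904]
contact_force: [0.0, 0.9, 0.4]
opening: 0.08
grip_force: 0.0
```

Run:
```python
from h import *
f=[]
for _ in range(10): f.append(robot.read_camera("scene")[160:210,345:362].astype(float))
print([round(float(np.abs(x-f[0]).mean()),2) for x in f[1:]])
t=[robot.read_camera("top")[200:225,250:275].astype(float) for _ in range(6)]
print([round(float(np.abs(x-t[0]).mean()),2) for x in t[1:]])
```

```text
[1.75, 1.77, 1.71, 1.75, 1.8, 1.73, 1.75, 1.75, 1.82]
[0.53, 0.53, 0.52, 0.52, 0.54]
```

The frame differences are constant at noise level, so the bar is still. Handing in.

```bash
python3 -c "
from cell import robot
print(robot.hand_in())"
```

```text
the job is handed in; nothing more can be done
None
```

The orange pry bar hangs still by its eye on the orange hanger's peg, blade down; the blue bar and bottle were left alone, and I handed the job in at about 14 s.

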